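# Seat a specimen mount in the tilting stage

### The job

Take the blue-banded specimen mount out of the rack and set its tapered shank into the steel cup of the tilting stage; with the cradle about level, press it fully home with a steady push of about 12 N for a second, never pushing harder than 18 N or so. Then ease off the push and check that it rocks free: with the mount staying seated, swing the cradle gently by the mount about 10 degrees towards its red-marked side, then about 10 degrees the other way, well short of its stops, bring it back to level and let go. Leave the other mounts and everything else on the bench alone.

Things in the scene. Friction and masses are not known exactly. Their poses are not given: they have to be found in the camera images.
- mount_blue: Loose mount to seat, blue bands, 180 g (x 0.7 to 1.4), upright, round about z (up). Origin: centre of the foot. From the foot up: steel cone 12 mm dia widening to 36 mm at z = 30; flange 48 mm dia, z = 30 to 36; aluminium grip post 24 mm dia, z = 36 to 84 (grip here). Starts hanging by its flange in any one of the three rack holes, foot 20 mm above the bench.
- mount_green: Loose mount of the same height, flange and post, green bands, other taper (foot 20 mm dia): leave it in the rack. Origin at the foot.
- mount_yellow: Loose mount of the same height, flange and post, yellow bands, other taper (foot 26 mm dia): leave it in the rack. Origin at the foot.
- rack: Fixed grey rack, 235 x 75 mm, top face 50 mm up; three 38 mm holes in a row along its x axis at x = -75, 0, 75 mm, one mount in each. Origin at the centre of its underside on the bench.
- stage: Fixed base: black plate 130 x 130 mm, two white posts 68 mm high at y = -55 and 55 mm carrying the cradle. Origin: centre of its underside. The cradle's hinge line runs along the stage's y axis, 55 mm above the origin. The steel cup in the cradle has a conical bore matching the blue mount's cone: 32.8 mm dia at the mouth, 30 mm deep, wall 6 mm. Smooth steel: it wedges (contact force about 1.8 x push) but does not lock.
- seat (a point): On the cradle, on the cup's axis, 30 mm above the hinge: nominal centre of the cup's mouth; z up along the cup, x to the red mark, y along the hinge. The cup itself was screwed up to 5 mm higher or lower than this; that is not measured and must be felt (it stays put when pushed). Fully home, the mount's foot is 26 mm below the true mouth and its flange 4 mm above it.
- rocker (a joint): Tilt of the cradle about its hinge, rad: 0 level; positive with the red-marked side (stage +x) going down, so the mount's top swings to stage +x. Stops at -0.30 and 0.30. A light spring (0.7 N m/rad) brings it back to level.
- bottle: Loose amber bottle, 44 mm dia, 85 mm high; bystander. Origin under its centre.
- dish: Loose shallow glass dish, 90 mm dia, 16 mm high; bystander. Origin under its centre.
- jar: Loose glass jar with white cap, 56 mm dia, 55 mm high; bystander. Origin under its centre.
- brush: Loose brush, 160 mm long, lying on the bench; bystander.
Mind the look-alikes: they are no part of the job. What is shaped like the mount_blue but purple is not meant.

How it is judged:
On the way, in this order (a step that is already met when the one before it is completed fails the run):
1. the blue mount stands in the cup, coaxial with it, cradle within 0.08 rad of level, pressed down (contact force over 14 N, a push of about 8 N) (x of mount_blue in the frame of seat between -0.0025 and 0.0025 m and y of mount_blue in the frame of seat between -0.0025 and 0.0025 m and z of mount_blue in the frame of seat between -0.0335 and -0.0195 m and angle between the z axis of mount_blue and the z axis of seat, either way round below 0.05 rad and contact force between mount_blue and stage above 14 N and value of joint rocker between -0.08 and 0.08 rad), for 0.3 s.
2. still seated, the cradle is tipped more than 0.12 rad towards the red side (x of mount_blue in the frame of seat between -0.0025 and 0.0025 m and y of mount_blue in the frame of seat between -0.0025 and 0.0025 m and z of mount_blue in the frame of seat between -0.0335 and -0.0195 m and angle between the z axis of mount_blue and the z axis of seat, either way round below 0.05 rad and value of joint rocker above 0.12 rad), for 0.1 s.
3. still seated, the cradle is tipped more than 0.12 rad the other way (x of mount_blue in the frame of seat between -0.0025 and 0.0025 m and y of mount_blue in the frame of seat between -0.0025 and 0.0025 m and z of mount_blue in the frame of seat between -0.0335 and -0.0195 m and angle between the z axis of mount_blue and the z axis of seat, either way round below 0.05 rad and value of joint rocker below -0.12 rad), for 0.1 s.
At the end, for the whole second after the job is handed in: The blue mount stands released and at rest in the cup, its axis within 2.5 mm and 0.05 rad of the cup's, its foot 19.5 to 33.5 mm below the nominal mouth, the cradle within 0.06 rad of level (x of mount_blue in the frame of seat between -0.0025 and 0.0025 m and y of mount_blue in the frame of seat between -0.0025 and 0.0025 m and z of mount_blue in the frame of seat between -0.0335 and -0.0195 m and angle between the z axis of mount_blue and the z axis of seat, either way round below 0.05 rad and value of joint rocker between -0.06 and 0.06 rad and linear speed of mount_blue below 0.02 m/s and contact force between mount_blue and the fingers below 0.1 N); the robot touches nothing.
It fails at once if more than 38 N of contact force in the seat (a push over about 20 N) (contact force between mount_blue and stage above 38 N).
It fails at once if the cradle swung to its stops (beyond 0.27 rad) (value of joint rocker above 0.27 rad or value of joint rocker below -0.27 rad).
It fails at once if another mount, the bottle, dish, jar or brush moved more than 20 mm (distance of any of mount_green, mount_yellow, bottle, dish, jar, brush from where it was at the start of the episode above 0.02 m).
It also fails if it takes over 72 s, if anything falls off the work surface, if the arm or the gripper's body presses on something with over 40 N, if the wrist force passes 120 N, or if a joint passes its speed limit or range.

### The arm

A 6-joint arm with a two-finger parallel gripper is mounted at the origin on the work surface. World frame = base frame: x ahead of the robot, y to its left, z up, the work surface at z = 0. Lengths are in m, angles in rad, forces in N, time in s.
With the tool pointing down it reaches from about 0.4 to 0.825 m from the base axis. Payload 7 kg.
Tool frame: the origin (TCP) lies midway between the tips of the shut fingers; the grasp point (between the pads) lies 19 mm behind it; x points along the fingers, z is the direction in which the jaws open and shut, and the axes are right-handed (so a half turn about x gives the same grasp; the last joint's range is limited). The gripper opens to 85 mm and grips with 20 to 120 N. Pads are 22 mm wide; open, the fingers measure 114 mm over their backs; the gripper's body (76 mm by 85 mm) begins 54 mm behind the grasp point. The pads swing forward as they close: fully open they stand 13 mm farther back than shut.
Start: joints at [-1.007, 0.359, 0.012, 0, -1.224, -0.288], TCP at [0.184, -0.649, 0.231] pointing down, gripper open.
Joint ranges: [-3.07, 3.07], [-1.43, 2.12], [-1.02, 1.25], [-3.03, 1.67], [-3.05, -0], [-3.03, 3.03]. Speed limits (rad/s): [2.39, 2.39, 3.01, 3.14, 3.14, 3.14].

### API

Orientations are given as a 3x3 rotation matrix whose columns are the frame's x, y, z axes.
In Python, from rig import robot gives the robot as it stands. The module is installed in compiled form; this text tells all that it offers.
- The arm moves only by the tool servo_tool, never from a script. Its argument "targets" is one flat list of numbers, 7 for each row, row after row: the shift along the tool's x, y, z in mm, then the turn, a rotation vector about the tool's x, y, z in rad, then the opening in per cent of the stroke, from 0 (shut) to 100 (fully open). In form: [dx, dy, dz, ax, ay, az, gripper, dx, dy, dz, ax, ay, az, gripper, ...]. A call has 1 to 5 rows; each row shifts and turns the commanded pose from where the row before left it, along the tool's axes as they then stand; what a row does not reach is not made up. A row lasts 1/8 s, in which the tool goes at most 62.5 mm and 10.7 degrees, less where a joint would pass 70% of its speed; a pose out of reach is approached as far as the arm can. A call with a gripper value outside its range is refused whole. The fingers move at their own pace and stop on an object; the grip force is fixed at half the most. Time passes only in rows, so rows that do not move let the fingers close. It gives the time, the measured TCP pose, the force and the opening at its end, in the units of the state.
- robot.get_obs(): the state, without advancing time (a new reading comes with each control period).
- robot.capture(name): name is "side" or "top" or "wrist"; returns the picture (400x640x3 uint8, blue, green, red); there is no depth.
- robot.calibration(name): a dict with "fov_y" (degrees; the focal length in pixels is half the picture's height over the tangent of half this angle, whatever the lens; pixels are square), "cx", "cy" (the principal point, pixels), "dist_coeffs" ([k1, k2, p1, p2, k3] as OpenCV has them; the pictures are not rectified), "origin" and "orientation" of the camera in the world; the wrist camera has in their place "T_tool_cam" (4x4, takes a point from camera to tool coordinates, whose origin is the TCP and whose axes are the tool frame's). Camera axes: x right, y down, z forward; pixel columns grow to the right and rows downward; lengths in m; the calibration is good to about 2 mm. A picture is of the moment at which its call begins: read the wrist's pose just before it. calibration takes no time and is no camera call.
- robot.hand_in(): hands the job in, once; it reports no verdict.
Trained networks look in the newest picture that a camera, given by its name, has taken for a name from the list of things; names that differ only in an ending like _2 or _b are one class to them, and where a whole thing is asked for, a point or a joint stands for the part that bears it (a point fixed in the world has none). Each returns a list of dicts, best first, with "p" (0 to 1); they miss things now and then, are a little off and sometimes report something else, mostly with a low value. They report only what shows in the picture. A call takes as long as a camera call. They do not tell look-alikes from the thing itself.
- robot.look_for(label, camera): "point" ([column, row] in pixels, amid what is visible of it).
- robot.pinpoint(label, camera): "point" ([column, row] in pixels: a listed point, or the origin of a listed thing).
The state is a dict: "clock": time; "joint_pos": joint angles; "dq": joint speeds; "joint_torque": joint torques, N m; "ee_pos": TCP position; "eef_rot": TCP orientation; "contact_force": force on the tool from outside, world axes, zero at the start; "moment": the same for the moment, N m; "grip_width": finger opening in m.
Only numpy, scipy, OpenCV 4.12 (cv2) and the standard library are available. Lean on these libraries where they do the work, as an engineer would, in place of code of your own. Each camera call takes 0.05 s, during which the arm holds its last target.

## Working session

There is one attempt and no reset: what is moved stays moved. The work goes in short steps, Python scripts to look and compute and a tool call to move; the robot and the scene stay as the last step left them, time stands still between calls to the robot, and variables do not carry over. Pictures are saved under pics/ and viewed, and the job is handed in when it is done.

Besides the shell and the picture viewer there is one more tool, called after "Emit:" as name(argument=value, ...) on one line, values as JSON. servo_tool: Moves the arm, as the interface text tells. Its arguments: {"type":"object","properties":{"targets":{"type":"array"}},"required":["targets"]}

```bash
mkdir -p pics; ls
python3 - <<'E'
from rig import robot
import cv2, numpy as np
o=robot.get_obs(); print({k:np.round(v,3).tolist() for k,v in o.items()})
for c in ("side","top","wrist"):
    cv2.imwrite(f"pics/{c}0.png",robot.capture(c)); 
    k=robot.calibration(c); print(c,{a:(np.round(b,4).tolist()) for a,b in k.items()})
print(robot.get_obs()['clock'])
E
```

```text
pics
{'clock': 0.0, 'joint_pos': [-1.007, 0.359, 0.011, -0.0, -1.224, -0.288], 'dq': [0.001, 0.001, 0.003, 0.001, -0.0, 0.001], 'joint_torque': [-0.0, -58.331, 29.344, 6.937, -0.006, 0.0], 'ee_pos': [0.184, -0.649, 0.23], 'eef_rot': [[-0.001, -0.962, -0.272], [0.002, -0.272, 0.962], [-1.0, 0.0, 0.002]], 'contact_force': [-0.512, -0.246, 0.223], 'moment': [-0.003, -0.021, -0.022], 'grip_width': 0.086}
side {'fov_y': 45.9244, 'cx': 328.7623, 'cy': 194.4366, 'dist_coeffs': [-0.0495, 0.0, 0.0, 0.0, 0.0], 'origin': [0.0467, 0.8965, 0.9114], 'orientation': [[-0.8454, -0.3282, 0.4213], [-0.5341, 0.5221, -0.665], [-0.0017, -0.7872, -0.6167]]}
top {'fov_y': 48.8426, 'cx': 320.7716, 'cy': 198.4393, 'dist_coeffs': [-0.0897, 0.0, 0.0, 0.0, 0.0], 'origin': [0.4438, -0.0438, 1.3016], 'orientation': [[-0.0066, -0.9916, 0.1288], [-1.0, 0.0074, 0.0061], [-0.007, -0.1288, -0.9917]]}
wrist {'fov_y': 69.2049, 'cx': 316.2162, 'cy': 201.3448, 'dist_coeffs': [-0.0212, 0.0, 0.0, 0.0, 0.0], 'T_tool_cam': [[-0.0008, -0.3018, 0.9534, -0.1416], [0.0003, -0.9534, -0.3018, 0.0775], [1.0, 0.0, 0.0008, -0.0005], [0.0, 0.0, 0.0, 1.0]]}
0.15
```

View pics/side0.png

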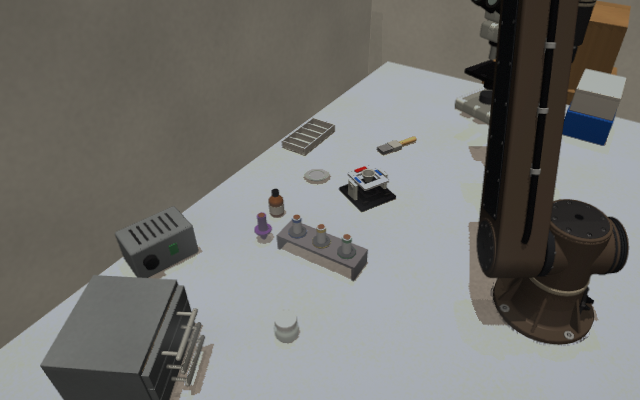

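View pics/top0.png

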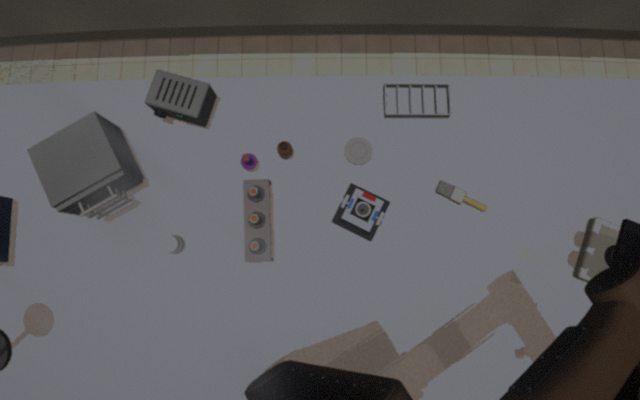

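View pics/wrist0.png

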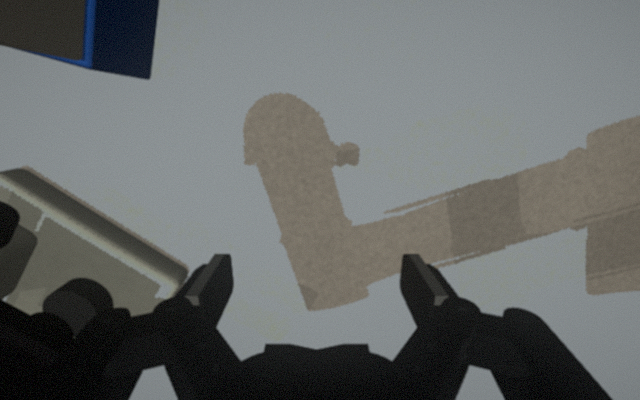

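The top view shows the rack near (257,220), the stage near (362,210) and the purple look-alike at (249,160). I'll zoom in on the band colours and take network readings.

```bash
cat > h.py <<'E'
from rig import robot
import cv2, numpy as np
def K(c):
    k=robot.calibration(c); f=200/np.tan(np.radians(k['fov_y'])/2)
    return np.array([[f,0,k['cx']],[0,f,k['cy']],[0,0,1]]),np.array(k['dist_coeffs']),k
def cam(c,obs=None):
    A,d,k=K(c)
    if c=='wrist':
        o=obs or robot.get_obs(); T=np.array(k['T_tool_cam']); R=np.array(o['eef_rot'])
        return A,d,np.array(o['ee_pos'])+R@T[:3,3],R@T[:3,:3]
    return A,d,np.array(k['origin']),np.array(k['orientation'])
def ray(c,p,obs=None):
    A,d,o,R=cam(c,obs); u=cv2.undistortPoints(np.array([[p]],float),A,d)[0,0]
    v=R@np.array([u[0],u[1],1]); return o,v/np.linalg.norm(v)
def atz(c,p,z,obs=None):
    o,v=ray(c,p,obs); return o+v*(z-o[2])/v[2]
def proj(c,P,obs=None):
    A,d,o,R=cam(c,obs); P=np.atleast_2d(P)
    return cv2.projectPoints((P-o)@R,np.zeros(3),np.zeros(3),A,d)[0][:,0]
def tri(rs):
    M=np.zeros((3,3));b=np.zeros(3)
    for o,v in rs:
        Q=np.eye(3)-np.outer(v,v);M+=Q;b+=Q@o
    return np.linalg.solve(M,b)
E
python3 - <<'E'
from h import *
s=cv2.imread('pics/side0.png');t=cv2.imread('pics/top0.png')
a=cv2.resize(s[150:280,240:410],None,fx=4.6,fy=4.6,interpolation=cv2.INTER_CUBIC)
b=cv2.resize(t[140:270,230:400],None,fx=4.6,fy=4.6,interpolation=cv2.INTER_CUBIC)
cv2.imwrite('pics/sc.png',a);cv2.imwrite('pics/tc.png',np.clip(b*1.6,0,255).astype(np.uint8))
for l in ('mount_blue','rack','stage','seat'):
    P={}
    for c in ('side','top'):
        P[c]=robot.pinpoint(l,c); print(l,c,[(np.round(x['point'],1).tolist(),round(x['p'],2)) for x in P[c][:4]])
        zz={'mount_blue':.02,'rack':0,'stage':0,'seat':.085}[l]
        print([np.round(atz(c,x['point'],zz),3).tolist() for x in P[c][:4]])
    if P['side'] and P['top']: print('tri',tri([ray(c,P[c][0]['point']) for c in P]))
E
```

```text
mount_blue side [([298.7, 237.3], 0.83), ([262.7, 240.3], 0.64), ([396.7, 145.6], 0.52)]
[[0.624, 0.141, 0.02], [0.7, 0.203, 0.02], [0.602, -0.429, 0.02]]
mount_blue top [([249.1, 164.9], 0.76), ([256.3, 195.8], 0.63)]
[[0.712, 0.177, 0.02], [0.62, 0.154, 0.02]]
tri [0.6670256  0.15554398 0.02850628]
rack side [([320.4, 255.3], 0.82)]
[[0.547, 0.15, 0.0]]
rack top [([259.9, 219.1], 0.79)]
[[0.552, 0.145, 0.0]]
tri [ 0.55146682  0.14565092 -0.00607719]
stage side [([368.4, 194.1], 0.61)]
[[0.565, -0.154, -0.0]]
stage top [([359.8, 211.6], 0.59)]
[[0.573, -0.151, 0.0]]
tri [ 5.69048656e-01 -1.52956789e-01 -3.11559039e-04]
seat side [([369.1, 173.3], 0.63)]
[[0.564, -0.147, 0.085]]
seat top [([360.5, 210.7], 0.82)]
[[0.567, -0.146, 0.085]]
tri [ 0.56543427 -0.14698259  0.08432898]
```

View pics/sc.png

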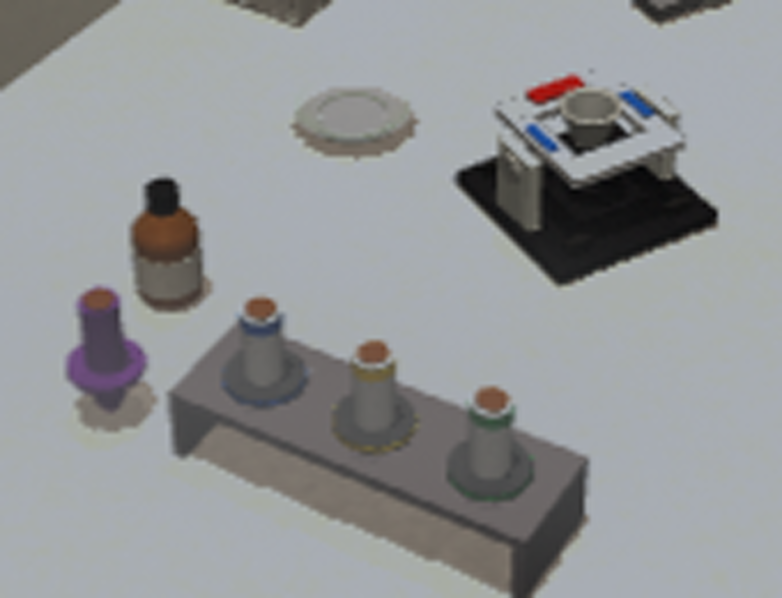

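View pics/tc.png

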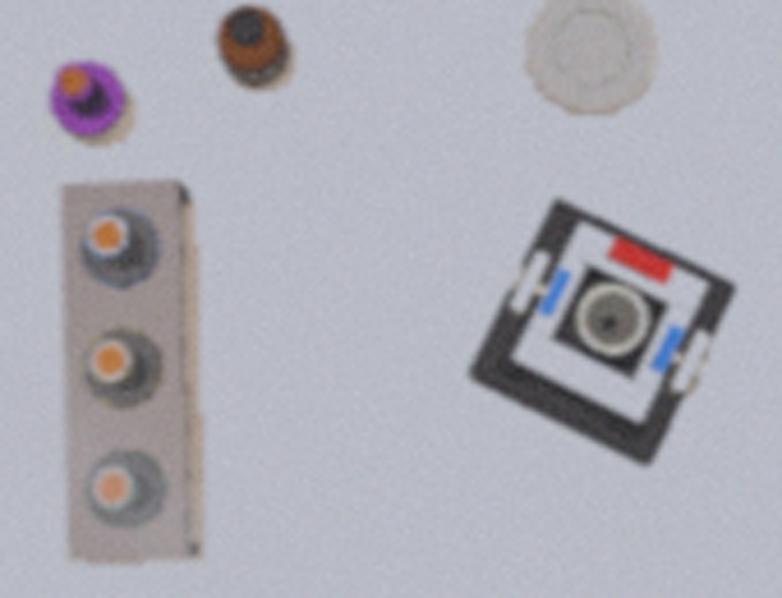

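Run:
```python
from h import *
T=lambda x,y:(x/4.6+230-.39,y/4.6+140-.39); S=lambda x,y:(x/4.6+240-.39,y/4.6+150-.39)
print('blue top',atz('top',T(107,237),.104),atz('side',S(261,308),.104),tri([ray('top',T(107,237)),ray('side',S(261,308))]))
print('flange', atz('top',T(121,247),.056),atz('side',S(264,376),.056))
for n,a,b in(('yel',(110,362),(373,352)),('grn',(113,488),(491,400))): print(n,atz('top',T(*a),.104),atz('side',S(*b),.104))
c=[atz('top',T(*p),.006) for p in((560,200),(737,287),(650,463),(472,375))]
print(np.round(c,4),np.mean(c,0))
for a,b in((0,1),(3,2),(3,0),(2,1)):
    d=c[b]-c[a]; print(np.linalg.norm(d),np.degrees(np.arctan2(d[1],d[0])))
print('cup',atz('top',T(612,318),.085),atz('side',S(592,104),.085),tri([ray('top',T(612,318)),ray('side',S(592,104))]))
print('purple',atz('top',T(70,80),.084), atz('side',S(100,298),.084))
```

```text
blue top [0.62106177 0.15063151 0.104     ] [0.62006298 0.15043534 0.104     ] [0.62065312 0.15042451 0.10385177]
flange [0.62180128 0.14957406 0.056     ] [0.61760809 0.15455903 0.056     ]
yel [0.5459327  0.14786606 0.104     ] [0.54569931 0.14782906 0.104     ]
grn [0.47130338 0.14526216 0.104     ] [0.47042848 0.14636746 0.104     ]
[[ 0.6575 -0.1272  0.006 ]
 [ 0.5999 -0.2406  0.006 ]
 [ 0.4873 -0.1821  0.006 ]
 [ 0.5444 -0.0691  0.006 ]] [ 0.572263   -0.15475796  0.006     ]
0.12716676315844705 -116.95002629531385
0.1266134459438241 -116.8229621494849
0.12718967954897337 -27.19615302830916
0.12691248430842997 -27.446636646427653
cup [ 0.5720917  -0.15243999  0.085     ] [ 0.56838102 -0.1502826   0.085     ] [ 0.57121806 -0.15317606  0.08238815]
purple [0.72204342 0.17827203 0.084     ] [0.71951494 0.1750505  0.084     ]
```

Blue hangs in the hole farthest from the robot, at about (0.621, 0.150). The two cameras agree on its post top at z = 0.104. The cup is at about (0.571, -0.153), and stage +x points at -27°. Moving to the rack.

Emit:
servo_tool(targets=[2,-42,43,0,0,0,70,2,-42,43,0,0,0,70,2,-42,43,0,0,0,70,2,-42,43,0,0,0,70,2,-42,43,0,0,0,70])

```text
clock: 1.18
ee_pos: [0.328, -0.3838, 0.2216]
eef_rot: [[0.001, -0.962, -0.272], [-0.001, -0.272, 0.962], [-1.0, -0.001, -0.001]]
contact_force: [2.1, -0.7, -0.6]
grip_width: 0.0597
```

Emit:
servo_tool(targets=[2,-42,43,0,0,0,70,2,-42,43,0,0,0,70,2,-42,43,0,0,0,70,2,-42,43,0,0,0,70,2,-42,43,0,0,0,70])

```text
clock: 1.8
ee_pos: [0.4716, -0.1194, 0.2118]
eef_rot: [[0.001, -0.962, -0.273], [0.0, -0.273, 0.962], [-1.0, -0.001, -0.0]]
contact_force: [1.4, -0.0, -0.1]
grip_width: 0.0599
```

Emit:
servo_tool(targets=[0,0,0,0.15,0,0,70,0,0,0,0.15,0,0,70,0,0,0,0.15,0,0,70,0,0,0,0.15,0,0,70,0,0,0,0.15,0,0,70])

```text
clock: 2.42
ee_pos: [0.4709, -0.1213, 0.2115]
eef_rot: [[0.0, -0.887, 0.461], [0.0, 0.461, 0.887], [-1.0, -0.0, 0.0]]
contact_force: [-0.3, -0.2, -1.0]
grip_width: 0.0596
```

```bash
cat >> h.py <<'E'
def to(P):
    o=robot.get_obs();R=np.array(o['eef_rot']);d=R.T@(np.array(P)-o['ee_pos'])*1000
    print('t',round(o['clock'],2),'pos',np.round(o['ee_pos'],4),'F',np.round(o['contact_force'],1),'w',round(o['grip_width'],4),'q6',np.round(o['joint_pos'],2)[-1])
    print('d tool mm',np.round(d,1),'yaw z',np.degrees(np.arctan2(R[1,2],R[0,2])).round(2),'tilt x',np.round(R[:,0],4))
E
python3 -c "
from h import *
to([.6205,.1504,.2])"
```

```text
t 2.42 pos [ 0.4709 -0.1213  0.2115] F [-0.3 -0.2 -1. ] w 0.0596 q6 -2.2
d tool mm [ 11.6  -7.5 310.1] yaw z 62.55 tilt x [ 5.e-04  1.e-04 -1.e+00]
```

Emit:
servo_tool(targets=[2,-1.5,52,0,0,0,70,2,-1.5,52,0,0,0,70,2,-1.5,52,0,0,0,70,2,-1.5,52,0,0,0,70,2,-1.5,52,0,0,0,70])

```text
clock: 3.05
ee_pos: [0.5969, 0.1082, 0.2015]
eef_rot: [[0.001, -0.89, 0.456], [0.0, 0.456, 0.89], [-1.0, -0.0, 0.0]]
contact_force: [0.7, -0.1, 0.4]
grip_width: 0.0599
```

Emit:
servo_tool(targets=[2,0,50,0,0,0,70,0,0,0,0,0,0,70,0,0,0,0,0,0,70])

```text
clock: 3.42
ee_pos: [0.6187, 0.151, 0.1989]
eef_rot: [[-0.001, -0.89, 0.456], [-0.0, 0.456, 0.89], [-1.0, 0.0, -0.001]]
contact_force: [-0.6, -0.6, -0.5]
grip_width: 0.0598
```

Run:
```python
from h import *
to([.6205,.1504,.2])
o=robot.get_obs();im=robot.capture('wrist')
for p in ([.6205,.1504,.104],[.6205,.1504,.056]):
    q=proj('wrist',p,o)[0];print(q);cv2.circle(im,tuple(int(v) for v in q),3,(0,0,255),-1)
cv2.imwrite('pics/w1.png',im)
```

```text
t 3.42 pos [0.6187 0.151  0.1989] F [-0.6 -0.6 -0.5] w 0.0598 q6 -2.59
d tool mm [-1.1 -1.9  0.3] yaw z 62.86 tilt x [-8.e-04 -4.e-04 -1.e+00]
[317.06338959 206.06349888]
[316.90968092 191.157279  ]
```

View pics/w1.png

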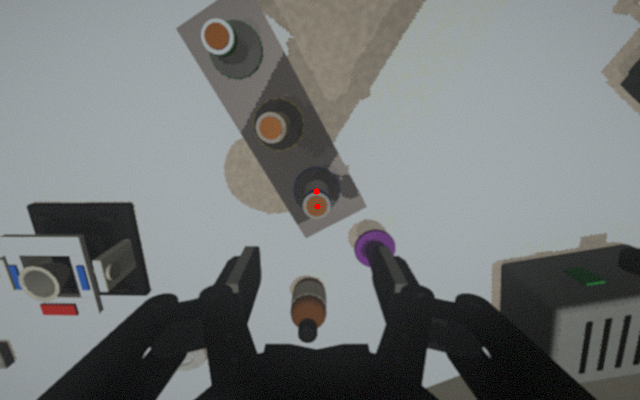

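The projection matches the blue post's top at (317,205) to within about 1.5 px. Descending.

Emit:
servo_tool(targets=[35,-1,0,0,0,0,70,35,0,0,0,0,0,70,35,0,0,0,0,0,70,28,0,0,0,0,0,70,0,0,0,0,0,0,70])

```text
clock: 4.1
ee_pos: [0.6184, 0.1488, 0.0648]
eef_rot: [[-0.003, -0.889, 0.458], [-0.002, 0.458, 0.889], [-1.0, 0.002, -0.003]]
contact_force: [0.7, -0.4, 0.6]
grip_width: 0.0599
```

Run:
```python
from h import *
to([.6207,.1504,.066])
im=robot.capture('wrist')
cv2.imwrite('pics/w2.png',im)
```

```text
t 4.1 pos [0.6184 0.1488 0.0648] F [ 0.7 -0.4  0.6] w 0.0599 q6 -2.59
d tool mm [-1.2 -1.3  2.5] yaw z 62.75 tilt x [-0.0034 -0.0017 -1.    ]
```

View pics/w2.png

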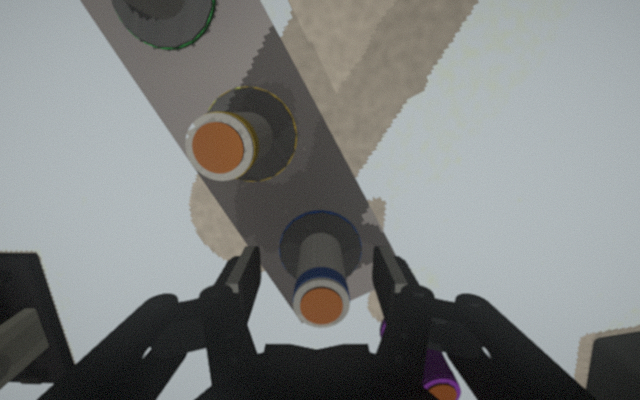

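The wrist view shows the blue band on the post at (321,300), between the open fingers. Closing after a small correction.

Emit:
servo_tool(targets=[-1,-1,2,0,0,0,70,0,0,0,0,0,0,20,0,0,0,0,0,0,0,0,0,0,0,0,0,0,0,0,0,0,0,0,0])

```text
clock: 4.78
ee_pos: [0.6219, 0.1517, 0.0684]
eef_rot: [[0.001, -0.89, 0.456], [-0.0, 0.456, 0.89], [-1.0, -0.001, 0.0]]
contact_force: [-2.1, -2.8, 6.5]
grip_width: 0.0227
```

Emit:
servo_tool(targets=[0,0,0,0,0,0,0,0,0,0,0,0,0,0])

```text
clock: 5.03
ee_pos: [0.6218, 0.1516, 0.0684]
eef_rot: [[0.001, -0.89, 0.456], [-0.0, 0.456, 0.89], [-1.0, -0.001, 0.0]]
contact_force: [-2.3, -1.3, 5.6]
grip_width: 0.0222
```

Run:
```python
from h import *
to([.6207,.1504,.066])
```

```text
t 5.03 pos [0.6218 0.1516 0.0684] F [-2.3 -1.3  5.6] w 0.0222 q6 -2.59
d tool mm [ 2.4  0.4 -1.6] yaw z 62.84 tilt x [ 6.e-04 -1.e-04 -1.e+00]
```

Emit:
servo_tool(targets=[-20,0,0,0,0,0,0,-35,0,0,0,0,0,0,-40,0,0,0,0,0,0,-35,0,0,0,0,0,0,0,0,0,0,0,0,0])

```text
clock: 5.65
ee_pos: [0.6231, 0.1526, 0.2008]
eef_rot: [[0.005, -0.89, 0.456], [0.003, 0.456, 0.89], [-1.0, -0.003, 0.005]]
contact_force: [0.2, 0.4, -1.8]
grip_width: 0.0227
```

Run:
```python
from h import *
to([.571,-.153,.2])
o=robot.get_obs();im=robot.capture('wrist')
cv2.imwrite('pics/w3.png',im)
```

```text
t 5.65 pos [0.6231 0.1526 0.2008] F [ 0.2  0.4 -1.8] w 0.0227 q6 -2.59
d tool mm [  -0.3  -93.1 -295.7] yaw z 62.85 tilt x [ 0.0052  0.0026 -1.    ]
```

View pics/w3.png

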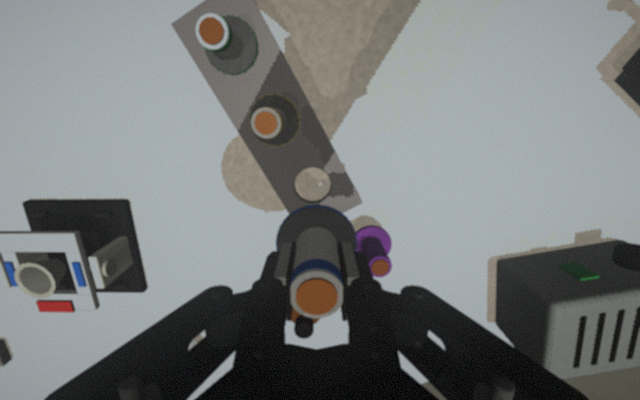

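Emit:
servo_tool(targets=[0,-15,-50,0,0,0,0,0,-15,-50,0,0,0,0,0,-15,-50,0,0,0,0,0,0,-30,0,0,0,0,0,0,0,0,0,0,0])

```text
clock: 6.32
ee_pos: [0.5777, -0.0307, 0.196]
eef_rot: [[-0.003, -0.888, 0.459], [-0.0, 0.459, 0.888], [-1.0, 0.002, -0.001]]
contact_force: [-0.0, 1.0, -2.4]
grip_width: 0.0225
```

Run:
```python
from h import *
robot.capture('side');
o=robot.get_obs();im=robot.capture('wrist')
to([.571,-.153,.2])
r=robot.pinpoint('seat','wrist');print(r)
for x in r[:2]: print(atz('wrist',x['point'],.085,o))
cv2.imwrite('pics/w4.png',im)
for p in ([.571,-.153,.085],[.571,-.153,.08]): print(proj('wrist',p,o))
```

```text
t 6.42 pos [ 0.5791 -0.0289  0.1964] F [ 0.8 -0.5 -2.6] w 0.0225 q6 -2.33
d tool mm [  -3.6  -49.5 -114. ] yaw z 62.78 tilt x [-0.0014 -0.     -1.    ]
[{'point': [199.8, 247.3], 'p': 0.79}]
[ 0.57040381 -0.15254952  0.085     ]
[[199.76235921 247.98942389]]
[[201.69856859 245.69087663]]
```

View pics/w4.png

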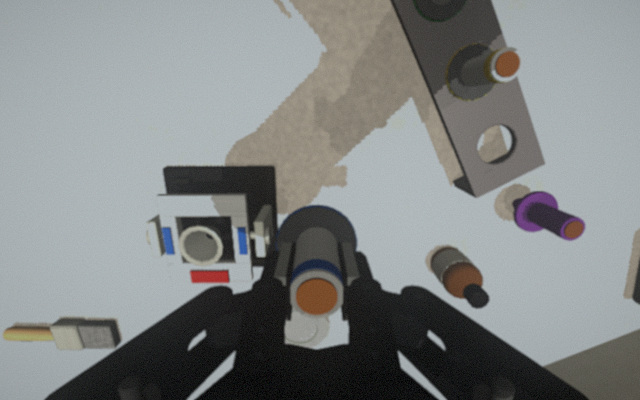

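The wrist view gives the cup at (0.5704, -0.1525), within 1 mm of the earlier fix. Moving over it.

Emit:
servo_tool(targets=[0,-16,-38,0,0,0,0,0,-16,-38,0,0,0,0,0,-17,-38,0,0,0,0,0,0,0,0,0,0,0,0,0,0,0,0,0,0])

```text
clock: 7.1
ee_pos: [0.5713, -0.1519, 0.1967]
eef_rot: [[-0.001, -0.89, 0.456], [0.0, 0.456, 0.89], [-1.0, 0.001, -0.0]]
contact_force: [0.8, 0.8, -2.2]
grip_width: 0.0228
```

Run:
```python
from h import *
to([.5707,-.1527,.2])
s=robot.capture('side');t=robot.capture('top')
a=cv2.resize(s[90:220,300:440],None,fx=4,fy=4,interpolation=cv2.INTER_CUBIC)
cv2.imwrite('pics/s5.png',a)
```

```text
t 7.1 pos [ 0.5713 -0.1519  0.1967] F [ 0.8  0.8 -2.2] w 0.0228 q6 -2.12
d tool mm [-3.3  0.2 -1. ] yaw z 62.84 tilt x [-7.e-04  2.e-04 -1.e+00]
```

View pics/s5.png

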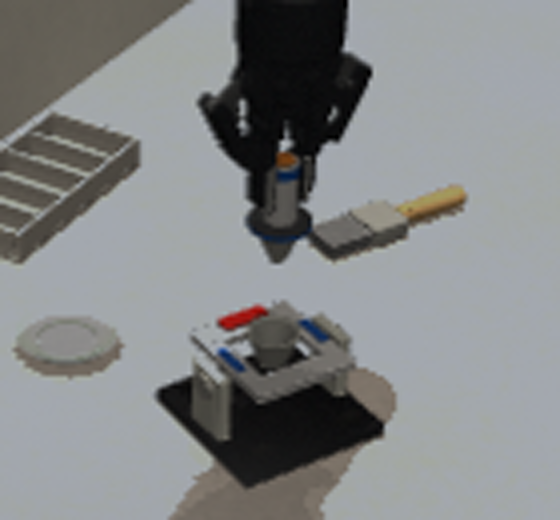

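Emit:
servo_tool(targets=[20,0,-0.5,0,0,0,0,20,0,0,0,0,0,0,20,0,0,0,0,0,0,10,0,0,0,0,0,0,0,0,0,0,0,0,0])

```text
clock: 7.82
ee_pos: [0.5708, -0.1525, 0.1268]
eef_rot: [[-0.001, -0.89, 0.456], [-0.0, 0.456, 0.89], [-1.0, 0.001, -0.001]]
contact_force: [0.3, -0.2, -2.7]
grip_width: 0.0226
```

Emit:
servo_tool(targets=[2,0,0,0,0,0,0,2,0,0,0,0,0,0,2,0,0,0,0,0,0,2,0,0,0,0,0,0,0,0,0,0,0,0,0])

```text
clock: 8.45
ee_pos: [0.5708, -0.1531, 0.1191]
eef_rot: [[-0.0, -0.89, 0.457], [-0.0, 0.457, 0.89], [-1.0, 0.0, -0.0]]
contact_force: [-0.2, 0.1, -2.4]
grip_width: 0.0229
```

Run:
```python
from h import *
to([.5707,-.1527,.1074])
```

```text
t 8.45 pos [ 0.5708 -0.1531  0.1191] F [-0.2  0.1 -2.4] w 0.0229 q6 -2.11
d tool mm [11.7  0.2  0.4] yaw z 62.82 tilt x [-3.e-04 -0.e+00 -1.e+00]
```

Emit:
servo_tool(targets=[1,0,0,0,0,0,0,1,0,0,0,0,0,0,1,0,0,0,0,0,0,1,0,0,0,0,0,0,0,0,0,0,0,0,0])

```text
clock: 9.07
ee_pos: [0.5708, -0.153, 0.1152]
eef_rot: [[-0.0, -0.89, 0.457], [0.0, 0.457, 0.89], [-1.0, 0.0, -0.0]]
contact_force: [-0.1, 0.4, -2.8]
grip_width: 0.0224
```

Emit:
servo_tool(targets=[1,0,0,0,0,0,0,1,0,0,0,0,0,0,1,0,0,0,0,0,0,0,0,0,0,0,0,0])

```text
clock: 9.57
ee_pos: [0.5708, -0.153, 0.1122]
eef_rot: [[-0.0, -0.89, 0.457], [0.0, 0.457, 0.89], [-1.0, 0.0, -0.0]]
contact_force: [0.4, -0.5, -2.0]
grip_width: 0.0226
```

Emit:
servo_tool(targets=[0.7,0,0,0,0,0,0,0.7,0,0,0,0,0,0,0,0,0,0,0,0,0])

```text
clock: 9.95
ee_pos: [0.5709, -0.153, 0.1108]
eef_rot: [[-0.0, -0.89, 0.457], [0.0, 0.457, 0.89], [-1.0, 0.0, -0.0]]
contact_force: [0.4, -0.4, -1.6]
grip_width: 0.0226
```

Emit:
servo_tool(targets=[0.7,0,0,0,0,0,0,0.7,0,0,0,0,0,0,0,0,0,0,0,0,0])

```text
clock: 10.32
ee_pos: [0.5708, -0.153, 0.1094]
eef_rot: [[-0.0, -0.89, 0.457], [0.0, 0.457, 0.89], [-1.0, 0.0, -0.0]]
contact_force: [0.0, -0.4, -2.4]
grip_width: 0.0228
```

Emit:
servo_tool(targets=[0.7,0,0,0,0,0,0,0.7,0,0,0,0,0,0,0,0,0,0,0,0,0])

```text
clock: 10.7
ee_pos: [0.5709, -0.1531, 0.1081]
eef_rot: [[0.0, -0.89, 0.457], [-0.0, 0.457, 0.89], [-1.0, -0.0, -0.0]]
contact_force: [-0.6, 0.1, -1.5]
grip_width: 0.0227
```

Emit:
servo_tool(targets=[0.7,0,0,0,0,0,0,0.5,0,0,0,0,0,0,0,0,0,0,0,0,0])

```text
clock: 11.08
ee_pos: [0.5711, -0.1532, 0.107]
eef_rot: [[0.0, -0.89, 0.457], [-0.0, 0.457, 0.89], [-1.0, -0.0, -0.0]]
contact_force: [0.4, -1.5, -2.3]
grip_width: 0.0229
```

Emit:
servo_tool(targets=[0.5,0,0,0,0,0,0,0.5,0,0,0,0,0,0,0,0,0,0,0,0,0])

```text
clock: 11.45
ee_pos: [0.5711, -0.1533, 0.1064]
eef_rot: [[0.001, -0.89, 0.456], [-0.0, 0.456, 0.89], [-1.0, -0.001, -0.0]]
contact_force: [-0.5, -2.5, 3.1]
grip_width: 0.0228
```

Emit:
servo_tool(targets=[0.5,0,0,0,0,0,0,0,0,0,0,0,0,0])

```text
clock: 11.7
ee_pos: [0.5713, -0.1533, 0.1063]
eef_rot: [[0.001, -0.89, 0.456], [-0.001, 0.456, 0.89], [-1.0, -0.001, -0.0]]
contact_force: [-0.3, -3.2, 6.0]
grip_width: 0.0225
```

Run:
```python
from h import *
to([.5707,-.1527,.1074])
```

```text
t 11.7 pos [ 0.5713 -0.1533  0.1063] F [-0.3 -3.2  6. ] w 0.0225 q6 -2.11
d tool mm [-1.1  0.8  0.3] yaw z 62.85 tilt x [ 1.e-03 -6.e-04 -1.e+00]
```

Emit:
servo_tool(targets=[0.4,-0.2,-0.4,0,0,0,0,0,0,0,0,0,0,0])

```text
clock: 11.95
ee_pos: [0.5715, -0.1535, 0.1062]
eef_rot: [[0.002, -0.89, 0.456], [-0.0, 0.456, 0.89], [-1.0, -0.002, 0.0]]
contact_force: [-1.5, -1.2, 8.7]
grip_width: 0.0227
```

Emit:
servo_tool(targets=[0.4,0,0,0,0,0,0,0,0,0,0,0,0,0])

```text
clock: 12.2
ee_pos: [0.5716, -0.1536, 0.1061]
eef_rot: [[0.002, -0.89, 0.456], [-0.0, 0.456, 0.89], [-1.0, -0.002, 0.0]]
contact_force: [-2.8, -0.4, 11.8]
grip_width: 0.0224
```

Fz reads about 12 N with small side load, so I'll hold it for one second.

Emit:
servo_tool(targets=[0,0,0,0,0,0,0,0,0,0,0,0,0,0,0,0,0,0,0,0,0,0,0,0,0,0,0,0,0,0,0,0,0,0,0])

```text
clock: 12.82
ee_pos: [0.5715, -0.1536, 0.1061]
eef_rot: [[0.002, -0.89, 0.456], [-0.0, 0.456, 0.89], [-1.0, -0.002, 0.0]]
contact_force: [-2.8, -1.2, 11.6]
grip_width: 0.0227
```

Emit:
servo_tool(targets=[0,0,0,0,0,0,0,0,0,0,0,0,0,0,0,0,0,0,0,0,0,0,0,0,0,0,0,0,0,0,0,0,0,0,0])

```text
clock: 13.45
ee_pos: [0.5716, -0.1536, 0.1061]
eef_rot: [[0.002, -0.89, 0.456], [-0.0, 0.456, 0.89], [-1.0, -0.002, 0.0]]
contact_force: [-2.7, -1.3, 11.6]
grip_width: 0.0223
```

Run:
```python
from h import *
to([.5707,-.1527,.1074]); print(robot.get_obs()['moment'])
for c in('side','top'):
    t=robot.capture(c); x,y=(300,130) if c=='side' else (310,160)
    cv2.imwrite(f'pics/{c}6.png',cv2.resize(t[y:y+100,x:x+120],None,fx=5,fy=5,interpolation=cv2.INTER_CUBIC))
```

```text
t 13.45 pos [ 0.5716 -0.1536  0.1061] F [-2.7 -1.3 11.6] w 0.0223 q6 -2.11
d tool mm [-1.3  1.2  0.4] yaw z 62.87 tilt x [ 1.9e-03 -4.0e-04 -1.0e+00]
[-0.29856982  1.02594426  0.02911958]
```

View pics/side6.png

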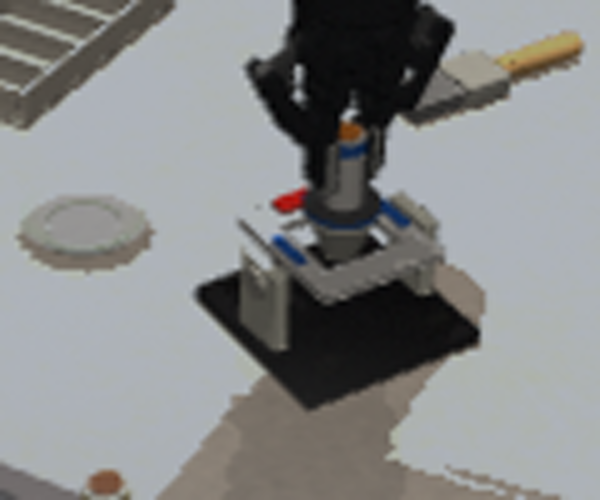

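The side view shows the mount upright, with its flange just above the cup mouth and the cradle looking level. Easing off the push.

Emit:
servo_tool(targets=[-0.5,0.2,-0.1,0,0,0,0,-0.4,0.2,-0.1,0,0,0,0,0,0,0,0,0,0,0])

```text
clock: 13.92
ee_pos: [0.5712, -0.1534, 0.1062]
eef_rot: [[0.002, -0.89, 0.456], [-0.0, 0.456, 0.89], [-1.0, -0.002, 0.001]]
contact_force: [0.3, -0.1, 6.8]
grip_width: 0.0226
```

Run:
```python
from h import *
to([.5707,-.1527,.1074]); print(robot.get_obs()['moment'])
```

```text
t 13.93 pos [ 0.5712 -0.1534  0.1062] F [ 0.3 -0.1  6.8] w 0.0226 q6 -2.11
d tool mm [-1.2  0.8  0.4] yaw z 62.85 tilt x [ 1.6e-03 -1.0e-04 -1.0e+00]
[-0.52559982  0.02767461  0.02904553]
```

Emit:
servo_tool(targets=[-0.5,0,0,0,0,0,0,0,0,0,0,0,0,0])

```text
clock: 14.18
ee_pos: [0.571, -0.1534, 0.1062]
eef_rot: [[0.001, -0.89, 0.456], [0.0, 0.456, 0.89], [-1.0, -0.001, 0.001]]
contact_force: [1.3, -0.6, 3.3]
grip_width: 0.0225
```

Emit:
servo_tool(targets=[0,-1.3,0,0,0,0.025,0,0,-1.3,0,0,0,0.025,0,0,0,0,0,0,0,0])

```text
clock: 14.55
ee_pos: [0.5735, -0.1548, 0.1061]
eef_rot: [[-0.046, -0.888, 0.457], [0.024, 0.456, 0.89], [-0.999, 0.051, 0.0]]
contact_force: [-0.2, 0.5, 7.9]
grip_width: 0.0224
```

Run:
```python
from h import *
to([.5707,-.1527,.1074]); print(robot.get_obs()['moment'])
```

```text
t 14.55 pos [ 0.5735 -0.1548  0.1061] F [-0.2  0.5  7.9] w 0.0224 q6 -2.08
d tool mm [-1.1  3.5  0.6] yaw z 62.81 tilt x [-0.0456  0.0237 -0.9987]
[ 0.42853952 -0.31528274 -0.02227373]
```

Emit:
servo_tool(targets=[-0.5,-1.3,0,0,0,0.025,0,0,-1.3,0,0,0,0.025,0,0,0,0,0,0,0,0])

```text
clock: 14.92
ee_pos: [0.5756, -0.1559, 0.106]
eef_rot: [[-0.09, -0.885, 0.457], [0.046, 0.455, 0.889], [-0.995, 0.101, 0.0]]
contact_force: [1.8, 1.6, 5.7]
grip_width: 0.0225
```

Run:
```python
from h import *
to([.5707,-.1527,.1074]); print(robot.get_obs()['moment'])
```

```text
t 14.93 pos [ 0.5756 -0.1559  0.106 ] F [1.8 1.6 5.7] w 0.0225 q6 -2.04
d tool mm [-0.8  5.9  0.6] yaw z 62.8 tilt x [-0.09    0.0464 -0.9949]
[ 0.62552827 -0.75411057 -0.088684  ]
```

Emit:
servo_tool(targets=[-0.3,-1.3,0,0,0,0.025,0,0,-1.3,0,0,0,0.025,0,-0.1,-0.8,0,0,0,0.015,0,0,0,0,0,0,0,0,0,0,0,0,0,0,0])

```text
clock: 15.55
ee_pos: [0.578, -0.1573, 0.106]
eef_rot: [[-0.146, -0.877, 0.457], [0.075, 0.451, 0.89], [-0.986, 0.164, 0.0]]
contact_force: [2.9, 2.2, -0.5]
grip_width: 0.0226
```

Run:
```python
from h import *
to([.5707,-.1527,.1074]); print(robot.get_obs()['moment'])
for c in('side',):
    t=robot.capture(c); x,y=(300,130) if c=='side' else (310,160)
    cv2.imwrite(f'pics/{c}7.png',cv2.resize(t[y:y+100,x:x+120],None,fx=5,fy=5,interpolation=cv2.INTER_CUBIC))
```

```text
t 15.55 pos [ 0.578  -0.1573  0.106 ] F [ 2.9  2.2 -0.5] w 0.0226 q6 -2.01
d tool mm [0.  8.7 0.7] yaw z 62.82 tilt x [-0.1462  0.0752 -0.9864]
[ 0.56143912 -1.61236392 -0.23843099]
```

View pics/side7.png

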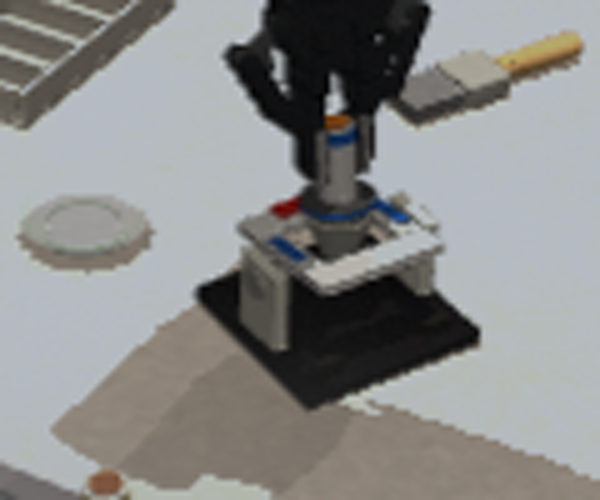

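The cradle is tipped about 0.16 rad toward the red side and the mount is still seated. Swinging back.

Emit:
servo_tool(targets=[0.1,1.3,0.2,0,0,-0.025,0,0.1,1.3,0.2,0,0,-0.025,0,0.1,1.3,0,0,0,-0.025,0,0,1.3,0,0,0,-0.025,0,0,0,0,0,0,0,0])

```text
clock: 16.23
ee_pos: [0.5732, -0.1546, 0.1071]
eef_rot: [[-0.057, -0.888, 0.456], [0.029, 0.455, 0.89], [-0.998, 0.064, -0.0]]
contact_force: [2.4, -1.4, 0.5]
grip_width: 0.0223
```

Run:
```python
from h import *
to([.571,-.1534,.1062])
```

```text
t 16.23 pos [ 0.5732 -0.1546  0.1071] F [ 2.4 -1.4  0.5] w 0.0223 q6 -2.07
d tool mm [1.  2.4 0.1] yaw z 62.87 tilt x [-0.0571  0.0291 -0.9979]
```

Emit:
servo_tool(targets=[0.3,0.9,0,0,0,-0.025,0,0.1,1.1,0,0,0,-0.025,0,0,1.3,0,0,0,-0.025,0,0,0,0,0,0,0,0])

```text
clock: 16.73
ee_pos: [0.5704, -0.1531, 0.1066]
eef_rot: [[0.01, -0.89, 0.456], [-0.005, 0.456, 0.89], [-1.0, -0.011, -0.0]]
contact_force: [1.6, -1.6, -0.7]
grip_width: 0.0224
```

Run:
```python
from h import *
to([.571,-.1534,.1062])
```

```text
t 16.73 pos [ 0.5704 -0.1531  0.1066] F [ 1.6 -1.6 -0.7] w 0.0224 q6 -2.12
d tool mm [ 0.4 -0.7  0. ] yaw z 62.86 tilt x [ 0.0098 -0.005  -0.9999]
```

Emit:
servo_tool(targets=[0.2,1.3,0,0,0,-0.025,0,0.1,1.3,0,0,0,-0.025,0,0,1.3,0,0,0,-0.025,0,0,0,0,0,0,0,0])

```text
clock: 17.23
ee_pos: [0.5672, -0.1514, 0.1062]
eef_rot: [[0.077, -0.887, 0.456], [-0.039, 0.454, 0.89], [-0.996, -0.086, 0.0]]
contact_force: [1.8, -1.8, 1.0]
grip_width: 0.0227
```

Run:
```python
from h import *
to([.571,-.1534,.1062])
```

```text
t 17.23 pos [ 0.5672 -0.1514  0.1062] F [ 1.8 -1.8  1. ] w 0.0227 q6 -2.19
d tool mm [ 0.4 -4.3 -0.1] yaw z 62.87 tilt x [ 0.0767 -0.0392 -0.9963]
```

Emit:
servo_tool(targets=[0,1.3,0,0,0,-0.025,0,0,1.3,0,0,0,-0.025,0,0,1.3,0,0,0,-0.025,0,0,0,0,0,0,0,0,0,0,0,0,0,0,0])

```text
clock: 17.85
ee_pos: [0.5642, -0.1498, 0.1058]
eef_rot: [[0.141, -0.878, 0.457], [-0.073, 0.451, 0.89], [-0.987, -0.159, -0.0]]
contact_force: [0.0, -2.2, 5.2]
grip_width: 0.0228
```

Run:
```python
from h import *
to([.571,-.1534,.1062])
for c in('side',):
    t=robot.capture(c); x,y=(300,130) if c=='side' else (310,160)
    cv2.imwrite(f'pics/{c}8.png',cv2.resize(t[y:y+100,x:x+120],None,fx=5,fy=5,interpolation=cv2.INTER_CUBIC))
```

```text
t 17.85 pos [ 0.5642 -0.1498  0.1058] F [ 0.  -2.2  5.2] w 0.0228 q6 -2.29
d tool mm [ 0.9 -7.7 -0.1] yaw z 62.83 tilt x [ 0.1415 -0.0727 -0.9873]
```

View pics/side8.png

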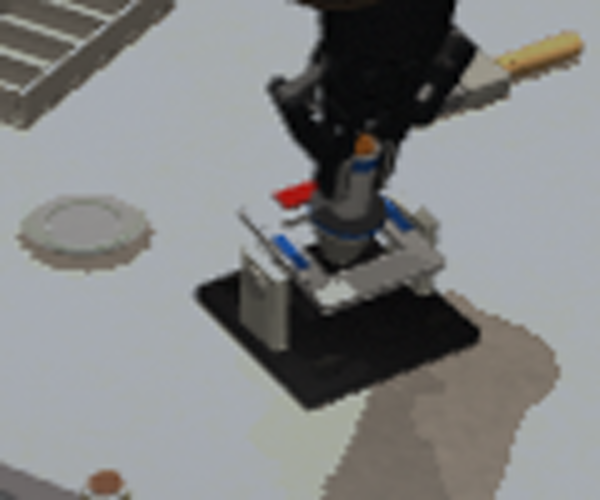

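The cradle is tipped about 0.155 rad the other way, with the mount seated. Returning to level.

Emit:
servo_tool(targets=[-0.3,-1.3,0,0,0,0.026,0,-0.1,-1.3,0,0,0,0.026,0,0,-1.3,0,0,0,0.026,0,0,0,0,0,0,0,0])

```text
clock: 18.4
ee_pos: [0.5677, -0.1516, 0.1063]
eef_rot: [[0.072, -0.886, 0.457], [-0.037, 0.456, 0.889], [-0.997, -0.081, -0.0]]
contact_force: [0.9, -1.1, 3.7]
grip_width: 0.0223
```

Emit:
servo_tool(targets=[-0.2,-1.3,0,0,0,0.026,0,0,-1.3,0,0,0,0.026,0,0,-1.3,0,0,0,0.026,0,0,0,0,0,0,0,0])

```text
clock: 18.9
ee_pos: [0.5708, -0.1533, 0.1064]
eef_rot: [[0.003, -0.889, 0.457], [-0.002, 0.457, 0.889], [-1.0, -0.004, -0.0]]
contact_force: [1.3, -1.2, 1.7]
grip_width: 0.0226
```

Run:
```python
from h import *
to([.571,-.1534,.1062])
```

```text
t 18.9 pos [ 0.5708 -0.1533  0.1064] F [ 1.3 -1.2  1.7] w 0.0226 q6 -2.12
d tool mm [ 0.2 -0.2 -0.1] yaw z 62.8 tilt x [ 0.0034 -0.0018 -1.    ]
```

Emit:
servo_tool(targets=[0,-0.3,0,0,0,0.004,0,0,0,0,0,0,0,0,0,0,0,0,0,0,60,0,0,0,0,0,0,60,0,0,0,0,0,0,60])

```text
clock: 19.52
ee_pos: [0.5706, -0.1531, 0.1068]
eef_rot: [[-0.0, -0.89, 0.457], [0.0, 0.457, 0.89], [-1.0, 0.0, -0.0]]
contact_force: [0.2, 0.6, 0.2]
grip_width: 0.051
```

Emit:
servo_tool(targets=[0,0,0,0,0,0,60,0,0,0,0,0,0,60])

```text
clock: 19.77
ee_pos: [0.5709, -0.1533, 0.1068]
eef_rot: [[-0.0, -0.89, 0.457], [0.0, 0.457, 0.89], [-1.0, 0.0, -0.0]]
contact_force: [0.1, -0.8, -0.1]
grip_width: 0.0511
```

Run:
```python
from h import *
to([.571,-.1534,.1062])
for c in('side','wrist'):
    t=robot.capture(c); x,y=(300,130) if c=='side' else (310,160)
    cv2.imwrite(f'pics/{c}9.png',cv2.resize(t[y:y+100,x:x+120],None,fx=5,fy=5,interpolation=cv2.INTER_CUBIC) if c=='side' else t)
```

```text
t 19.77 pos [ 0.5709 -0.1533  0.1068] F [ 0.1 -0.8 -0.1] w 0.0511 q6 -2.11
d tool mm [ 0.6 -0.2 -0.1] yaw z 62.83 tilt x [-1.e-04  0.e+00 -1.e+00]
```

View pics/side9.png

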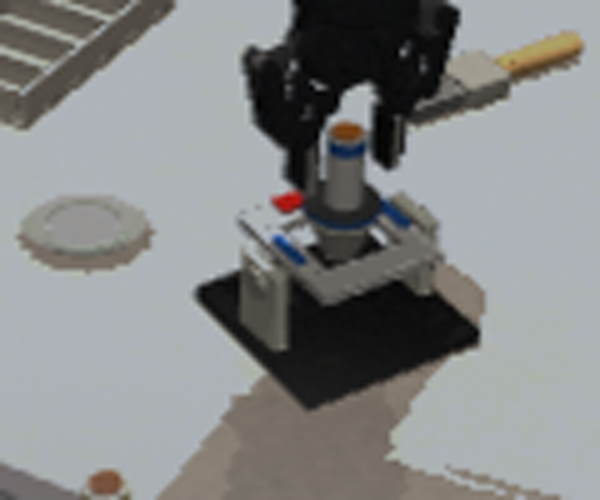

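View pics/wrist9.png

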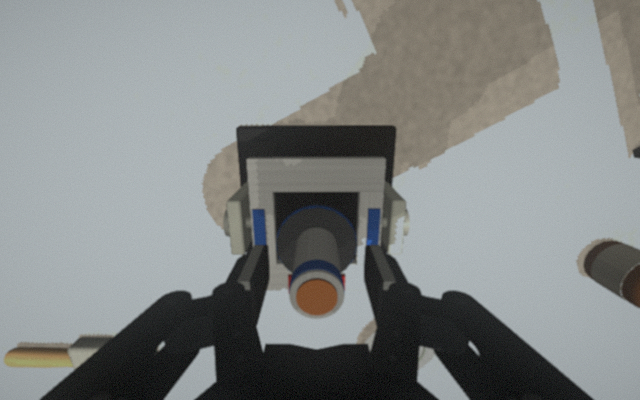

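The mount stands free, centred at (317,295) in the wrist view, with clear gaps to both fingers. Retracting straight up.

Emit:
servo_tool(targets=[-15,0,0,0,0,0,60,-25,0,0,0,0,0,60,-30,0,0,0,0,0,60,-30,0,0,0,0,0,60,-20,0,0,0,0,0,60])

```text
clock: 20.5
ee_pos: [0.5715, -0.1534, 0.2298]
eef_rot: [[0.003, -0.89, 0.456], [-0.0, 0.456, 0.89], [-1.0, -0.003, 0.001]]
contact_force: [-0.1, -0.4, -0.9]
grip_width: 0.0515
```

Emit:
servo_tool(targets=[0,0,0,0,0,0,60,0,0,0,0,0,0,60,0,0,0,0,0,0,60,0,0,0,0,0,0,60,0,0,0,0,0,0,60])

```text
clock: 21.12
ee_pos: [0.5708, -0.1533, 0.2264]
eef_rot: [[-0.001, -0.89, 0.457], [-0.0, 0.457, 0.89], [-1.0, 0.001, -0.0]]
contact_force: [0.9, 1.0, -0.6]
grip_width: 0.0514
```

Run:
```python
from h import *
to([.571,-.1534,.1062])
im={}
for c in('side','wrist'):
    im[c]=t=robot.capture(c); x,y=(240,110)
    cv2.imwrite(f'pics/{c}10.png',cv2.resize(t[y:y+170,x:x+190],None,fx=3.4,fy=3.4,interpolation=cv2.INTER_CUBIC) if c=='side' else t)
o=robot.get_obs()
for p in ([.5710,-.1534,.142],[.5710,-.1534,.094]): print(proj('side',p),proj('wrist',p,o))
```

```text
t 21.12 pos [ 0.5708 -0.1533  0.2264] F [ 0.9  1.  -0.6] w 0.0514 q6 -2.11
d tool mm [120.2  -0.3   0. ] yaw z 62.83 tilt x [-7.e-04 -0.e+00 -1.e+00]
[[368.98501964 155.68301899]] [[316.67976172 208.04534872]]
[[368.18326362 169.00886519]] [[316.55828961 192.27121455]]
```

View pics/side10.png

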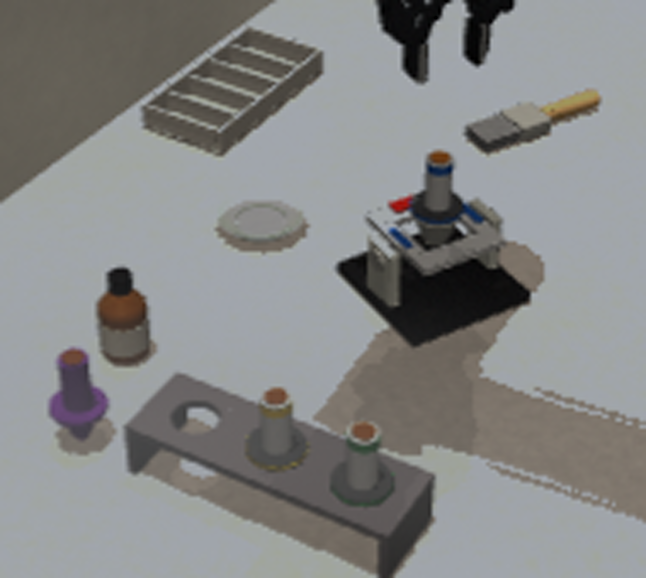

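View pics/wrist10.png

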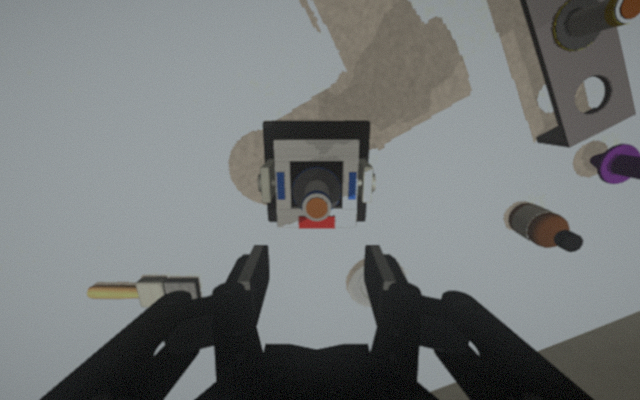

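The post top at (316.5,208) in the wrist view matches an upright mount (predicted 316.7,208.0), and the side view agrees. The other objects have not visibly moved. Handing in.

```bash
python3 -c "
from rig import robot
print(robot.hand_in())"
```

```text
the job is handed in; nothing more can be done
None
```

I seated the blue mount in the cup, rocked the cradle both ways, brought it back to level, let go and handed the job in at about 21 s. The hand-in gives no verdict, and I could not read the cradle angle or the seat force directly, so the figures below come from the arm's pose and wrist force.

- **Seating:** I took the mount from the rack hole farthest from the robot and felt it come home with its foot about 27 mm below the nominal mouth. I then held about 12 N of wrist force for about 1.2 s. The highest reading was 11.8 N, or about 14 N on the seat once the mount's own weight is added.
- **Rocking:** I eased the push and swung the cradle about +0.16 rad to the red side, then about -0.155 rad the other way, and returned it to level. During the swings the push drifted between about 1.5 and 10 N and the side load stayed under about 4 N. The wrist pose followed the arc about the hinge to within about 1 mm.
- **Last checks:** After I released and backed off, the post top in the wrist picture lay within about 1 px of where an upright mount in a level cradle should be. The side picture agreed. The gripper was clear and nothing else had visibly moved. No check failed.

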